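Flip the sugar box open and slide the sieve up to it

TASK

Without gripping anything, use a fingertip under the bent-up tab of the steel sugar box to flip its lid up and over past upright, so that it leans back on its stop and stays open by itself; do not fling it or let it slam. Then push the round wooden sieve along the table, flat and never lifted, until its hoop rests against the front wall of the box, the wall that was below the tab. Leave the bowl, the choux puffs, the pan, the plate and the palette knife where they are.

Things in the scene. Friction and masses are not known exactly. Their poses are not given: they have to be found in the camera images.
- sugar_box: Open-topped stainless box, fixed to the table: 130 (x, depth) x 160 (y, width) x 100 mm high. Origin: centre of its underside, on the table. Its -x side is the front (tab side) and faces roughly to the robot's right (world -y); its +x side, the back (hinge side), faces roughly to the robot's left. The front wall is the face at x = -65 mm of its own frame.
- lid (a joint): Hinge angle of the box's lid, rad: 0 shut, grows as the front edge rises, 1.57 upright, 1.95 leaning back on its stop (the end of travel). The lid is free-swinging (about 0.3 kg, 0.2 N m to start): let go below about 1.55 it falls shut, above about 1.65 it falls back to the stop and stays.
- lid_hinge (a point): The middle of the hinge line, on the top back edge of the box (100.5 mm above the table); turns with the lid. Its y axis is the hinge axis, parallel to the box's y. The lid is a steel sheet 4 mm thick, 160 mm wide, reaching from here 130 mm along its own -x, its underside in this point's z = 0 plane.
- lid_tab (a point): The middle of the lift tab at the centre of the lid's front edge; turns with the lid. The tab is 70 mm wide and 4 mm thick; it runs 30 mm out from the lid's front edge, bent up 40 degrees from the plane of the lid, so that with the lid shut its free edge is 23 mm in front of the box and about 121 mm above the table, with open space beneath. This point is 141 mm towards -x and 12 mm towards +z of lid_hinge in the lid's frame.
- sieve_center (a point): Centre, half-way up, of the loose drum sieve: a beech hoop 100 mm across and 50 mm high, wall 5 mm, open at the top, wire floor at the bottom, about 0.2 kg. It stands flat on the table, in front of the box's left or right half (about 70 mm off the box's middle plane), with 50 to 90 mm of free table between it and the front wall. z axis up; its yaw means nothing. Against the wall, its centre is 115 mm in front of the box's origin.
- sieve: The same sieve; origin at the centre of its underside.
- bowl: Loose steel bowl, 92 mm across, 60 mm high, beside the sieve, in front of the other half of the box. Origin: centre of its underside. Leave alone.
- puff0: Loose golden-tan choux puff (a small lumpy bun), 46 mm across, 38 mm high, near the back or a side of the box. Origin: centre of its underside. Leave alone.
- puff1: Loose golden-tan choux puff (a small lumpy bun), 46 mm across, 38 mm high, near the back or a side of the box. Origin: centre of its underside. Leave alone.
- puff2: Loose golden-tan choux puff (a small lumpy bun), 46 mm across, 38 mm high, near the back or a side of the box. Origin: centre of its underside. Leave alone.
- saucepan: Loose steel saucepan, 150 mm across, 85 mm high, with a straight handle along its +y reaching 210 mm from its axis, to the left of the box. Origin: centre of its underside. Leave alone.
- plate: Loose white plate, 170 mm across, 18 mm high, on the right of the table. Origin: centre of its underside. Leave alone.
- palette_knife: Loose palette knife lying beyond the box on the far side of the table, 270 mm long along its x, black handle 16 mm thick at -x. Origin: near its middle, on the table. Leave alone.
Mind the look-alikes: they are no part of the job. Leave any green or yellow look-alike of the sieve alone.

How it is judged:
By the outcome, as a careful person would: the job done as asked, in the order asked, and still so for the second after the job is handed in, with the robot touching nothing.
It also fails if it takes over 64 s, if anything falls off the work surface, if the arm or the gripper's body presses on something with over 40 N, if the wrist force passes 120 N, or if a joint passes its speed limit or range.

ROBOT

A 6-joint arm with a two-finger parallel gripper is mounted at the origin on the work surface. World frame = base frame: x ahead of the robot, y to its left, z up, the work surface at z = 0. Lengths are in m, angles in rad, forces in N, time in s.
With the tool pointing down it reaches from about 0.35 to 0.975 m from the base axis. Payload 4.9 kg.
Tool frame: the origin (TCP) lies between the finger pads; the fingertips stand 14 mm ahead of it and the grasp point (between the pads) lies 5 mm behind it (manip.tcp_to_tips is the distance from the TCP to the fingertips, in m); z points along the fingers, y is the line along which they close (so a half turn about z gives the same grasp; the last joint's range is limited). The gripper opens to 85 mm and grips with 20 to 120 N. Pads are 22 mm wide; open, the fingers measure 114 mm over their backs; the gripper's body (76 mm by 85 mm) begins 54 mm behind the grasp point. The pads swing forward as they close: fully open they stand 13 mm farther back than shut.
Start: joints at [1.049, 0.053, 1.613, -0, 1.476, -0.119], TCP at [0.245, 0.575, 0.218] pointing down, gripper open.
Joint ranges: [-3.01, 3.01], [-1.01, 2.22], [0.06, 2.58], [-1.02, 4.17], [0.09, 2.62], [-3.14, 3.14]. Speed limits (rad/s): [2.57, 2.57, 3.14, 3.14, 3.14, 3.14].

INTERFACE

Orientations are given as a unit quaternion [w, x, y, z].
In Python, from plant import manip gives the robot as it stands.
- The arm moves only by the tool servo_tool, never from a script. Its argument "moves" is a list that holds one entry, the list of rows, each a list of 7 numbers: the shift along the tool's x, y, z in mm, then the turn, a rotation vector about the tool's x, y, z in degrees, then the finger opening in mm, from 0 to 85.4. In form: [[[x, y, z, ax, ay, az, fingers], ...]]. A call has 1 to 12 rows; each row shifts and turns the commanded pose from where the row before left it, along the tool's axes as they then stand; what a row does not reach is not made up. A row lasts 1/8 s, in which the tool goes at most 62.5 mm and 10.7 degrees, less where a joint would pass 70% of its speed; a pose out of reach is approached as far as the arm can. A call with a gripper value outside its range is refused whole. The fingers move at their own pace and stop on an object; the grip force is fixed at half the most. Time passes only in rows, so rows that do not move let the fingers close. It gives the time, the measured TCP pose, the force, the opening and the grip force at its end, in the units of the state.
- manip.state(): the state, without advancing time (a new reading comes with each control period).
- manip.grab_frame(name): name is "side" or "top" or "wrist"; returns a dict with "image" (420x560x3 uint8, blue, green, red), "mtx" (3x3 intrinsics, pixels), "eye" and "rotation" of the camera in the world. Camera axes: x right, y down, z forward; pixel columns grow to the right and rows downward; lengths in m; the calibration is good to about 2 mm. A picture is of the moment at which its call begins. There is no depth.
- manip.job_done(): hands the job in; it is judged then, once.
The state is a dict: "time": time; "joint_pos": joint angles; "joint_vel": joint speeds; "joint_efforts": joint torques, N m; "tool_pos": TCP position; "tool_rot": TCP orientation; "contact_force": force on the tool from outside, world axes, zero at the start; "ft_torque": the same for the moment, N m; "gripper_width": opening from 0.0 (shut) to 1.0 (fully open); "grasp_force": force on a finger pad.
Only numpy, scipy, OpenCV 4.12 (cv2) and the standard library are available. Lean on these libraries where they do the work, as an engineer would, in place of code of your own. Each camera call takes 0.05 s, during which the arm holds its last target. There are 200 camera calls.

## Working session

There is one attempt and no reset: what is moved stays moved. The work goes in short steps, Python scripts to look and compute and a tool call to move; the robot and the scene stay as the last step left them, time stands still between calls to the robot, and variables do not carry over. Pictures are saved under pics/ and viewed, at most 10 in all, crops included, and the job is handed in when it is done.

Besides the shell and the picture viewer there is one more tool, called after "Call:" as name(argument=value, ...), one argument or row to a line, values as JSON. servo_tool: Moves the arm, as the interface text tells. Its arguments: {"type":"object","properties":{"moves":{"type":"array"}},"required":["moves"]}

```bash
mkdir -p pics; cat > h.py <<'E'
import numpy as np,cv2
from plant import manip
from scipy.spatial.transform import Rotation as R
def grab(n,fn=None):
    f=manip.grab_frame(n)
    if fn: cv2.imwrite('pics/'+fn,f['image'])
    return f
def ray(f,uv,z):
    d=np.array(f['rotation'])@np.linalg.inv(f['mtx'])@np.array([uv[0],uv[1],1.]); e=np.array(f['eye'])
    return e+d*(z-e[2])/d[2]
def proj(f,p):
    c=np.array(f['rotation']).T@(np.array(p)-f['eye']); q=np.array(f['mtx'])@c; return q[:2]/q[2]
E
python3 - <<'E'
from h import *
import pickle
a=grab('top','top0.png');b=grab('side','side0.png')
pickle.dump((a,b),open('f0.pkl','wb'))
for f in(a,b):print(f['eye'],np.round(f['rotation'],3).tolist(),f['mtx'][0][0])
s=manip.state();print(s['time'],s['tool_pos'],s['tool_rot'],manip.tcp_to_tips)
E
```

```text
[0.36978148 0.00716595 1.2959989 ] [-0.079, 0.728, -0.677, 0.071] 485.31454489173257
[ 0.42240649 -0.80532299  0.64423094] [-0.483, 0.869, -0.09, 0.059] 448.87792078931386
0.1 [0.24471224 0.57445668 0.21679234] [-2.83301670e-04  2.00054339e-01  9.79784371e-01 -8.75772462e-04] 0.014
```

View pics/top0.png

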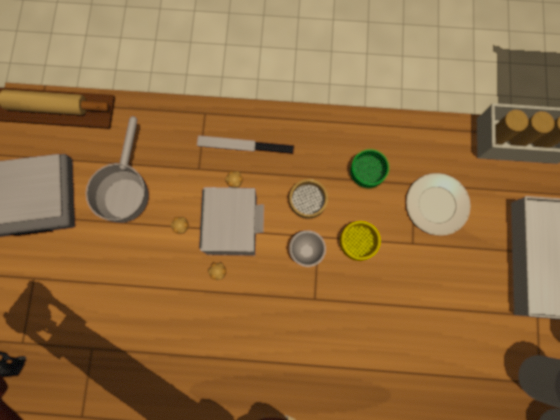

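View pics/side0.png

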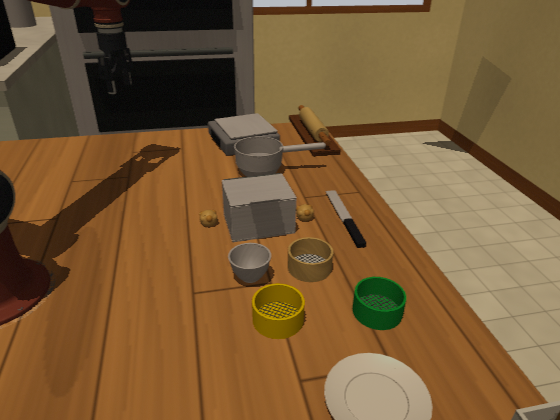

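The top view shows the box lid spanning about (203–255, 188–254) with its tab at (259,219). Candidates for the sieve are the wooden one at (308,198), the green at (370,169), the yellow at (361,240) and the steel bowl at (307,249). By its beech hoop and its position in front of the box, I choose (308,198). The puffs are at (234,179), (180,225) and (218,271). I'll check this in a close crop.

```bash
python3 - <<'E'
from h import *
import pickle
a,b=pickle.load(open('f0.pkl','rb'))
c=cv2.resize(a['image'][165:285,190:340],None,fx=5,fy=5,interpolation=cv2.INTER_CUBIC);cv2.imwrite('pics/c1.png',c)
for n,uv,z in[('sieve',(308,198),.05),('bowl',(307,249),.06),('p0',(234,179),.02),('p1',(180,225),.02),('p2',(218,271),.02),('plate',(438,204),.018),('yel',(361,240),.05),('pan',(117,193),.085)]:print(n,ray(a,uv,z).round(3))
E
```

```text
Traceback (most recent call last):
  File "h.py", line 9, in ray
    d=np.array(f['rotation'])@np.linalg.inv(f['mtx'])@np.array([uv[0],uv[1],1.]); e=np.array(f['eye'])
      ~~~~~~~~~~~~~~~~~~~~~~~^~~~~~~~~~~~~~~~~~~~~~~~
ValueError: matmul: Input operand 1 has a mismatch in its core dimension 0, with gufunc signature (n?,k),(k,m?)->(n?,m?) (size 3 is different from 4)
```

View pics/c1.png

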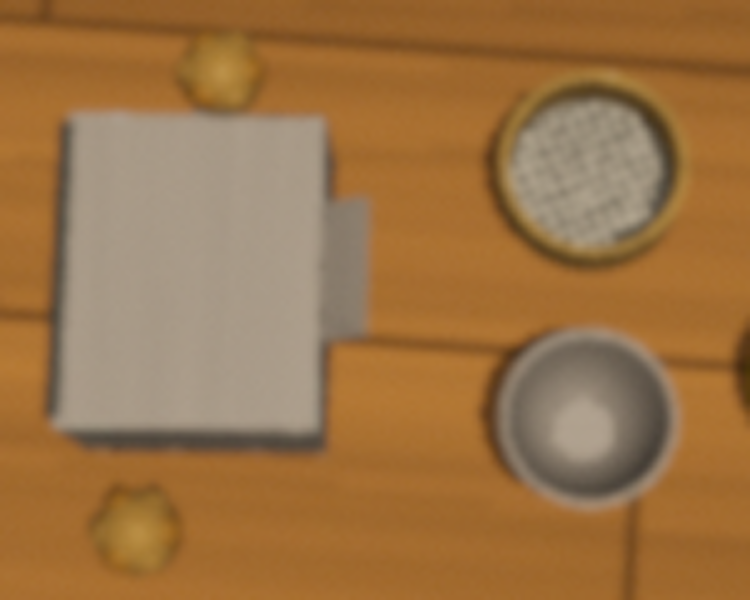

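The crop confirms the beech sieve with a wire floor, its rim centred at crop (592,167). Lid corners are about (68,115), (325,117), (323,433), (52,430), and the tab's free edge is at x≈368, y 199–336.

```bash
sed -i "s/np.array(f\['rotation'\])/R.from_quat(f['rotation'],scalar_first=True).as_matrix()/" h.py; python3 - <<'E'
from h import *
import pickle
a,b=pickle.load(open('f0.pkl','rb'))
for n,uv,z in[('sieve',(308,198),.05),('bowl',(307,249),.06),('p0',(234,179),.02),('p1',(180,225),.02),('p2',(218,271),.02),('plate',(438,204),.018),('yel',(361,240),.05),('gr',(370,169),.05),('pan',(117,193),.085)]:print(n,ray(a,uv,z).round(3))
k=lambda x,y:((x+.5)/5-.5+190,(y+.5)/5-.5+165)
P=[ray(a,k(*q),.1045) for q in[(68,115),(325,117),(323,433),(52,430)]]
T=[ray(a,k(*q),.123) for q in[(370,199),(367,336)]]
S=ray(a,k(592,167),.05)
print(np.round(P,3),np.round(T,3),S.round(3))
for i in range(4):print(np.linalg.norm(P[i]-P[i-1]).round(3))
print(proj(b,S).round(),proj(b,np.mean(T,0)).round(),proj(b,P[2]).round(),proj(b,P[1]).round())
j=[1.049,.053,1.613,0,1.476,-.119]
print(R.from_quat(manip.state()['tool_rot'],scalar_first=True).as_matrix().round(3))
E
```

```text
sieve [ 0.662 -0.045  0.05 ]
bowl [ 0.526 -0.05   0.06 ]
p0 [0.708 0.158 0.02 ]
p1 [0.571 0.29  0.02 ]
p2 [0.457 0.176 0.02 ]
plate [ 0.678 -0.397  0.018]
yel [ 0.561 -0.189  0.05 ]
gr [ 0.753 -0.205  0.05 ]
pan [0.632 0.446 0.085]
[[0.657 0.223 0.105]
 [0.665 0.093 0.105]
 [0.506 0.081 0.105]
 [0.497 0.214 0.105]] [[0.621 0.066 0.123]
 [0.552 0.062 0.123]] [ 0.662 -0.045  0.05 ]
0.16
0.13
0.16
0.134
[309. 249.] [266. 199.] [230. 206.] [296. 197.]
[[-0.92   0.392 -0.001]
 [ 0.392  0.92  -0.002]
 [ 0.    -0.002 -1.   ]]
```

Everything agrees with the given sizes: lid 160 x 130 mm, sieve about 68 mm off the middle plane, gap about 87 mm. First I go up and yaw so tool y lies along the hinge axis, then cross over to the front of the box.

Call:
servo_tool(
  moves=[
    [[0,0,-45,0,0,9,0],[0,0,-45,0,0,9,0],[0,0,-40,0,0,9,0],[0,0,0,0,0,9,0],[0,0,0,0,0,9,0],[0,0,0,0,0,9,0],[0,0,0,0,0,9,0]],
  ],
)

```text
time: 0.98
tool_pos: [0.2449, 0.5748, 0.3471]
tool_rot: [0.0, 0.684, 0.729, -0.001]
contact_force: [-0.3, 0.0, -0.4]
gripper_width: 0.001
grasp_force: 0.0
```

Call:
servo_tool(
  moves=[
    [[-52,24,0,0,0,0,0],[-52,24,0,0,0,0,0],[-52,24,0,0,0,0,0],[-52,24,0,0,0,0,0],[-52,24,0,0,0,0,0],[-52,24,0,0,0,0,0],[-52,24,0,0,0,0,0],[-52,24,0,0,0,0,0],[-52,24,0,0,0,0,0],[-52,24,0,0,0,0,0],[-52,24,0,0,0,0,0],[-52,24,0,0,0,0,0]],
  ],
)

```text
time: 2.48
tool_pos: [0.5754, -0.0297, 0.3474]
tool_rot: [-0.0, 0.683, 0.731, -0.0]
contact_force: [0.1, 0.4, 1.0]
gripper_width: 0.004
grasp_force: 0.0
```

Call:
servo_tool(
  moves=[
    [[0,0,0,0,9,0,0],[0,0,0,0,9,0,0],[0,0,0,0,9,0,0],[0,0,0,0,9,0,0],[0,0,0,0,9,0,0],[0,0,0,0,9,0,0],[0,0,0,0,3,0,0],[0,0,0,0,0,0,0]],
  ],
)

```text
time: 3.48
tool_pos: [0.5747, -0.0284, 0.3459]
tool_rot: [-0.35, 0.6, 0.641, 0.325]
contact_force: [-0.8, 0.0, -0.0]
gripper_width: 0.002
grasp_force: 0.0
```

```bash
cat >> h.py <<'E'
C0=np.array([.5855,.087]);N=np.array([.066,-.998]);H=np.array([.998,.066])
def fhz(p): d=np.array(p)[:2]-C0; return np.array([d@N,d@H,p[2]])*1000
def st():
    s=manip.state();M=R.from_quat(s['tool_rot'],scalar_first=True).as_matrix()
    print('t',round(s['time'],2),'tcp',np.round(s['tool_pos'],4),'fhz',fhz(s['tool_pos']).round(1),'F',np.round(s['contact_force'],1),'w',round(s['gripper_width'],2),'j',np.round(s['joint_pos'],2))
    tip=np.array(s['tool_pos'])+.014*M[:,2]; print('tip fhz',fhz(tip).round(1),'tilt',np.degrees(np.arcsin(-M[2,2])).round(1),'z.h',(M[:2,2]@H).round(3),'y',M[:,1].round(3))
    return s,M
E
python3 -c "
from h import *
st()"
```

```text
t 3.48 tcp [ 0.5747 -0.0284  0.3459] fhz [114.4 -18.4 345.9] F [-0.8  0.  -0. ] w 0.0 j [-0.55  0.12  1.55  0.86  2.01 -0.45]
tip fhz [102.7 -18.5 338.3] tilt 32.9 z.h -0.003 y [ 0.998  0.067 -0.003]
```

Call:
servo_tool(
  moves=[
    [[-29,3,30,0,0,0,0],[-29,3,30,0,0,0,0],[-29,3,30,0,0,0,0],[-29,3,30,0,0,0,0],[-29,3,30,0,0,0,0],[-28,3,30,0,0,0,0],[0,0,0,0,0,0,0]],
  ],
)

```text
time: 4.35
tool_pos: [0.5871, 0.0316, 0.1024]
tool_rot: [-0.351, 0.6, 0.642, 0.324]
contact_force: [-0.5, -0.2, 0.9]
gripper_width: 0.001
grasp_force: 0.0
```

```bash
python3 -c "
from h import *
s,M=st()
w=grab('wrist');b=grab('side')
cv2.imwrite('pics/w1.png',np.hstack([cv2.resize(w['image'],(400,300)),cv2.resize(b['image'][120:285,160:380],(400,300))]))
"
```

```text
t 4.35 tcp [0.5871 0.0316 0.1024] fhz [ 55.4  -2.1 102.4] F [-0.5 -0.2  0.9] w 0.0 j [-0.46  0.36  1.72  0.82  1.68 -0.7 ]
tip fhz [43.6 -2.2 94.8] tilt 32.9 z.h -0.007 y [ 0.997  0.071 -0.005]
```

View pics/w1.png

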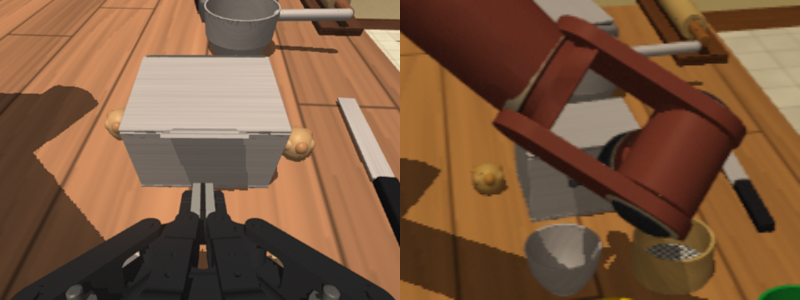

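The wrist view shows the closed fingers centred on the tab and below it. I move in under it and plan the arc.

Call:
servo_tool(
  moves=[
    [[5,0,7,0,0,0,0],[5,0,8,0,0,0,0],[5,0,8,0,0,0,0],[0,0,0,0,0,0,0]],
  ],
)

```text
time: 4.95
tool_pos: [0.5869, 0.0582, 0.105]
tool_rot: [-0.349, 0.599, 0.643, 0.325]
contact_force: [0.5, -0.4, 0.0]
gripper_width: -0.004
grasp_force: 0.0
```

```bash
cat > plan.py <<'E'
from h import *
s,M=st()
t=np.radians(33);X=np.array([-np.sin(t),np.cos(t)]);Z=np.array([-np.cos(t),-np.sin(t)])
def lid(r,z,th): # lid-frame r outward -> f,z world
    c,q=np.cos(th),np.sin(th); return np.array([-130+r*c-z*q,100.5+r*q+z*c])
def c(th):
    d=np.degrees(th)
    U=lid(141.5+1.3,10.3-1.5,th)-11*X
    B=lid(130,0,th)
    w=np.clip((d-70)/25,0,1); return U*(1-w)+B*w
tip=fhz(np.array(s['tool_pos'])+.014*M[:,2])[[0,2]]
p=tip
for d in list(range(0,118,3)):
    q=c(np.radians(d)); e=q-p; p=q
    print(d,q.round(0),np.round([e@X,e@Z],1))
E
python3 plan.py
```

```text
t 4.95 tcp [0.5869 0.0582 0.105 ] fhz [ 28.8  -0.5 105. ] F [ 0.5 -0.4  0. ] w -0.0 j [-0.42  0.33  1.74  0.84  1.65 -0.68]
tip fhz [17.  -0.6 97.4] tilt 33.0 z.h -0.003 y [0.998 0.07  0.   ]
0 [ 19. 100.] [ 1.3 -2.9]
3 [ 18. 108.] [ 6.6 -3.5]
6 [ 17. 115.] [ 6.8 -3.2]
9 [ 16. 122.] [ 6.9 -2.8]
12 [ 14. 130.] [ 7.1 -2.4]
15 [ 12. 137.] [ 7.2 -2.1]
18 [  9. 144.] [ 7.3 -1.7]
21 [  6. 151.] [ 7.4 -1.3]
24 [  3. 157.] [ 7.4 -0.9]
27 [ -1. 164.] [ 7.5 -0.5]
30 [ -5. 170.] [ 7.5 -0.1]
33 [ -9. 176.] [7.5 0.3]
36 [-14. 182.] [7.5 0.7]
39 [-19. 188.] [7.4 1. ]
42 [-24. 193.] [7.4 1.4]
45 [-29. 198.] [7.3 1.8]
48 [-35. 203.] [7.2 2.2]
51 [-41. 208.] [7.  2.6]
54 [-47. 212.] [6.9 2.9]
57 [-54. 216.] [6.7 3.3]
60 [-60. 219.] [6.5 3.6]
63 [-67. 223.] [6.4 4. ]
66 [-74. 225.] [6.1 4.3]
69 [-81. 228.] [5.9 4.6]
72 [-88. 229.] [5.3 5.3]
75 [-96. 230.] [4.9 5.6]
78 [-103.  231.] [4.6 5.7]
81 [-110.  232.] [4.2 5.7]
84 [-117.  232.] [3.9 5.8]
87 [-124.  232.] [3.6 5.8]
90 [-131.  231.] [3.3 5.8]
93 [-137.  231.] [3.  5.8]
96 [-144.  230.] [2.9 5.9]
99 [-150.  229.] [2.9 6.1]
102 [-157.  228.] [2.6 6.3]
105 [-164.  226.] [2.3 6.4]
108 [-170.  224.] [1.9 6.5]
111 [-177.  222.] [1.6 6.6]
114 [-183.  219.] [1.2 6.7]
117 [-189.  216.] [0.9 6.7]
```

Call:
servo_tool(
  moves=[
    [[1,0,0,0,0,0,0],[5,0,-3,0,0,0,0],[6,0,-3,0,0,0,0],[7,0,-3,0,0,0,0],[7,0,-2.5,0,0,0,0],[7,0,-2,0,0,0,0],[7.5,0,-1.5,0,0,0,0],[7.5,0,-1.5,0,0,0,0],[7.5,0,-1,0,0,0,0],[0,0,0,0,0,0,0]],
  ],
)

```text
time: 6.2
tool_pos: [0.5864, 0.073, 0.1616]
tool_rot: [-0.348, 0.6, 0.643, 0.326]
contact_force: [0.7, -0.6, -0.8]
gripper_width: -0.003
grasp_force: 0.0
```

```bash
python3 -c "
from h import *
st()
w=grab('wrist','w2.png')
"
```

```text
t 6.2 tcp [0.5864 0.073  0.1616] fhz [ 1.400e+01 -1.000e-01  1.616e+02] F [ 0.7 -0.6 -0.8] w -0.0 j [-0.4   0.24  1.74  0.86  1.7  -0.6 ]
tip fhz [ 2.20e+00 -1.00e-01  1.54e+02] tilt 33.0 z.h -0.002 y [0.998 0.069 0.001]
```

View pics/w2.png

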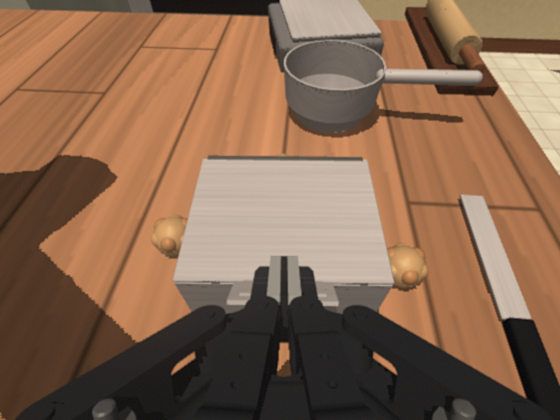

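The lid is still shut: its front edge is at row 282, the tab at rows 282–303, and the fingertip at (285,257) is above them, so it slid past in front of the tab. I'll check where the tip really is.

```bash
python3 -c "
from h import *
s,M=st()
f=grab('wrist')
p=np.array(s['tool_pos'])
for a in (0,.007,.014,.02):
  for x in(-.011,0,.011): print(a,x,proj(f,p+M[:,2]*a+M[:,0]*x).round(0))
def W(ff,h,z): q=C0+N*ff/1000+H*h/1000; return [q[0],q[1],z/1000]
for n,q in dict(lidF=W(0,-80,104.5),lidFr=W(0,80,104.5),tabL=W(23,-35,123),tabR=W(23,35,123),backL=W(-130,-80,104.5)).items(): print(n,proj(f,q).round(0))
c=f['eye']-p; print('cam in tool',(c@M).round(3))
"
```

```text
t 6.25 tcp [0.5862 0.0729 0.1612] fhz [ 14.1  -0.2 161.2] F [0.2 1.3 0.5] w 0.0 j [-0.4   0.24  1.74  0.86  1.7  -0.6 ]
tip fhz [  2.3  -0.3 153.5] tilt 33.0 z.h -0.002 y [0.998 0.069 0.001]
0 -0.011 [282. 280.]
0 0 [282. 262.]
0 0.011 [282. 243.]
0.007 -0.011 [282. 274.]
0.007 0 [282. 256.]
0.007 0.011 [282. 238.]
0.014 -0.011 [282. 268.]
0.014 0 [282. 251.]
0.014 0.011 [282. 233.]
0.02 -0.011 [282. 263.]
0.02 0 [282. 246.]
0.02 0.011 [282. 229.]
lidF [170. 284.]
lidFr [396. 285.]
tabL [226. 305.]
tabR [340. 306.]
backL [201. 159.]
cam in tool [ 0.081  0.001 -0.155]
```

```bash
python3 -c "
from h import *
s,M=st()
f=grab('top');p=np.array(s['tool_pos'])
for a in (-.015,0,.014):
  for x in(-.011,0,.011): print(a,x,proj(f,p+M[:,2]*a+M[:,0]*x).round(1))
c=f['image'][190:250,200:300];cv2.imwrite('pics/t2.png',np.hstack([cv2.resize(c,None,fx=5,fy=5,interpolation=cv2.INTER_CUBIC),cv2.resize(grab('wrist')['image'][220:340,230:330],(250,300))]))
"
```

```text
t 6.3 tcp [0.586  0.0729 0.1608] fhz [ 14.1  -0.4 160.8] F [0.3 0.9 0.5] w 0.0 j [-0.4   0.24  1.74  0.86  1.7  -0.6 ]
tip fhz [  2.3  -0.4 153.2] tilt 33.0 z.h -0.002 y [ 0.998  0.069 -0.   ]
-0.015 -0.011 [267.  215.2]
-0.015 0 [264.3 214.4]
-0.015 0.011 [261.6 213.7]
0 -0.011 [261.8 215.8]
0 0 [259.2 215.1]
0 0.011 [256.5 214.3]
0.014 -0.011 [257.1 216.4]
0.014 0 [254.4 215.6]
0.014 0.011 [251.7 214.9]
```

View pics/t2.png

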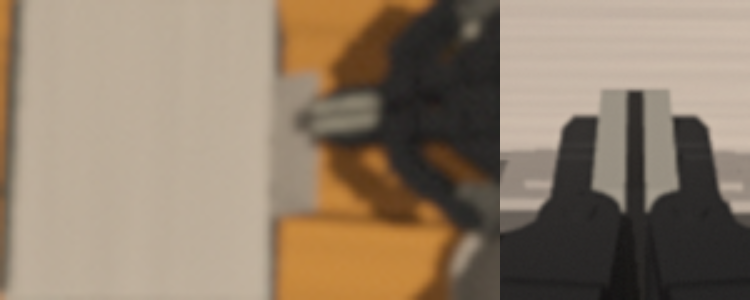

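Triangulating the two views puts the shut finger's tip about 16 mm behind the TCP, some 30 mm short of nominal. That fits the contactless miss. I back out, go down and insert deeper.

Call:
servo_tool(
  moves=[
    [[-11,0,-17,0,0,0,0],[-11,0,-17,0,0,0,0],[-31,0,20,0,0,0,0],[-32,0,20,0,0,0,0],[0,0,0,0,0,0,0]],
  ],
)

```text
time: 7.02
tool_pos: [0.5871, 0.0311, 0.0835]
tool_rot: [-0.351, 0.601, 0.64, 0.325]
contact_force: [-0.4, 0.4, 0.8]
gripper_width: 0.003
grasp_force: 0.0
```

Call:
servo_tool(
  moves=[
    [[5,0,8,0,0,0,0],[5,0,8,0,0,0,0],[5,0,8,0,0,0,0],[0,0,0,0,0,0,0]],
  ],
)

```text
time: 7.52
tool_pos: [0.5869, 0.0609, 0.0865]
tool_rot: [-0.349, 0.599, 0.643, 0.326]
contact_force: [-0.2, 0.2, -0.4]
gripper_width: 0.001
grasp_force: 0.0
```

Call:
servo_tool(
  moves=[
    [[2.5,0,4,0,0,0,0],[2.5,0,4,0,0,0,0],[0,0,0,0,0,0,0]],
  ],
)

```text
time: 7.9
tool_pos: [0.5862, 0.0696, 0.0856]
tool_rot: [-0.349, 0.6, 0.642, 0.326]
contact_force: [-0.6, 0.4, -0.4]
gripper_width: -0.001
grasp_force: 0.0
```

```bash
python3 -c "
from h import *
st()
w=grab('wrist')['image'];cv2.imwrite('pics/w3.png',w[180:400,130:430])
"
```

```text
t 7.9 tcp [0.5862 0.0696 0.0856] fhz [17.4 -0.5 85.6] F [-0.6  0.4 -0.4] w -0.0 j [-0.4   0.35  1.75  0.85  1.62 -0.69]
tip fhz [ 5.6 -0.5 78. ] tilt 33.0 z.h -0.002 y [ 0.998  0.069 -0.   ]
```

View pics/w3.png

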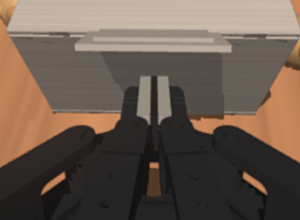

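Call:
servo_tool(
  moves=[
    [[2,0,3.5,0,0,0,0],[2,0,3.5,0,0,0,0],[0,0,0,0,0,0,0]],
  ],
)

```text
time: 8.32
tool_pos: [0.5856, 0.0777, 0.0852]
tool_rot: [-0.349, 0.6, 0.642, 0.326]
contact_force: [-0.3, -0.4, 0.1]
gripper_width: -0.002
grasp_force: 0.0
```

Call:
servo_tool(
  moves=[
    [[2,0,3.5,0,0,0,0],[1,0,1.5,0,0,0,0],[0,0,0,0,0,0,0]],
  ],
)

```text
time: 8.7
tool_pos: [0.5854, 0.0834, 0.085]
tool_rot: [-0.349, 0.6, 0.642, 0.326]
contact_force: [0.6, 0.1, -0.1]
gripper_width: 0.002
grasp_force: 0.0
```

```bash
sed -i 's/\.014\*M/-.016*M/' h.py plan.py; python3 plan.py|head -8
```

```text
t 8.7 tcp [0.5854 0.0834 0.085 ] fhz [ 3.6 -0.4 85. ] F [ 0.6  0.1 -0.1] w 0.0 j [-0.38  0.35  1.76  0.86  1.61 -0.69]
tip fhz [17.  -0.3 93.8] tilt 33.0 z.h -0.002 y [0.998 0.069 0.   ]
0 [ 19. 100.] [ 4.3 -4.9]
3 [ 18. 108.] [ 6.6 -3.5]
6 [ 17. 115.] [ 6.8 -3.2]
9 [ 16. 122.] [ 6.9 -2.8]
12 [ 14. 130.] [ 7.1 -2.4]
15 [ 12. 137.] [ 7.2 -2.1]
```

TCP is 4 mm from the wall with no contact, so the tip is indeed short. I start lifting.

Call:
servo_tool(
  moves=[
    [[3,0,-2,0,0,0,0],[3,0,-2,0,0,0,0],[4,0,-3,0,0,0,0],[7,0,-4,0,0,0,0],[7,0,-3,0,0,0,0],[7,0,-3,0,0,0,0],[7,0,-2.5,0,0,0,0]],
  ],
)

```text
time: 9.57
tool_pos: [0.5852, 0.0876, 0.1282]
tool_rot: [-0.349, 0.6, 0.642, 0.326]
contact_force: [0.2, -1.2, -1.0]
gripper_width: -0.005
grasp_force: 0.5
```

```bash
python3 -c "
from h import *
st()
w=grab('wrist')['image'];cv2.imwrite('pics/w4.png',w[130:400,130:430])
"
```

```text
t 9.57 tcp [0.5852 0.0876 0.1282] fhz [ -0.6  -0.3 128.2] F [ 0.2 -1.2 -1. ] w -0.0 j [-0.38  0.28  1.76  0.86  1.65 -0.63]
tip fhz [ 12.8  -0.2 136.9] tilt 33.0 z.h -0.002 y [0.998 0.068 0.   ]
```

View pics/w4.png

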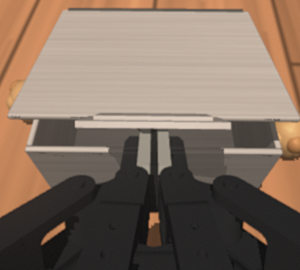

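The lid is lifting: the gap shows and the tip is hidden under the tab at crop (155,130). I continue along the arc.

Call:
servo_tool(
  moves=[
    [[7.5,0,-1.5,0,0,0,0],[7.5,0,-1,0,0,0,0],[7.5,0,-1,0,0,0,0],[7.5,0,-0.5,0,0,0,0],[7.5,0,0,0,0,0,0],[7.5,0,0.5,0,0,0,0],[7.5,0,0.5,0,0,0,0],[7.5,0,1,0,0,0,0],[7.5,0,1.5,0,0,0,0],[7.5,0,2,0,0,0,0]],
  ],
)

```text
time: 10.88
tool_pos: [0.5822, 0.13, 0.1901]
tool_rot: [-0.349, 0.6, 0.642, 0.326]
contact_force: [1.2, -2.6, 2.2]
gripper_width: 0.001
grasp_force: 1.5
```

```bash
python3 plan.py; python3 -c "
from h import *
w=grab('wrist')['image'];cv2.imwrite('pics/w5.png',w[:400,80:480])
"
```

```text
t 10.88 tcp [0.5822 0.13   0.1901] fhz [-43.1  -0.5 190.1] F [ 1.2 -2.6  2.2] w 0.0 j [-0.31  0.17  1.77  0.9   1.67 -0.52]
tip fhz [-29.7  -0.5 198.8] tilt 33.0 z.h -0.002 y [0.998 0.069 0.   ]
0 [ 19. 100.] [-109.2   13.1]
3 [ 18. 108.] [ 6.6 -3.5]
6 [ 17. 115.] [ 6.8 -3.2]
9 [ 16. 122.] [ 6.9 -2.8]
12 [ 14. 130.] [ 7.1 -2.4]
15 [ 12. 137.] [ 7.2 -2.1]
18 [  9. 144.] [ 7.3 -1.7]
21 [  6. 151.] [ 7.4 -1.3]
24 [  3. 157.] [ 7.4 -0.9]
27 [ -1. 164.] [ 7.5 -0.5]
30 [ -5. 170.] [ 7.5 -0.1]
33 [ -9. 176.] [7.5 0.3]
36 [-14. 182.] [7.5 0.7]
39 [-19. 188.] [7.4 1. ]
42 [-24. 193.] [7.4 1.4]
45 [-29. 198.] [7.3 1.8]
48 [-35. 203.] [7.2 2.2]
51 [-41. 208.] [7.  2.6]
54 [-47. 212.] [6.9 2.9]
57 [-54. 216.] [6.7 3.3]
60 [-60. 219.] [6.5 3.6]
63 [-67. 223.] [6.4 4. ]
66 [-74. 225.] [6.1 4.3]
69 [-81. 228.] [5.9 4.6]
72 [-88. 229.] [5.3 5.3]
75 [-96. 230.] [4.9 5.6]
78 [-103.  231.] [4.6 5.7]
81 [-110.  232.] [4.2 5.7]
84 [-117.  232.] [3.9 5.8]
87 [-124.  232.] [3.6 5.8]
90 [-131.  231.] [3.3 5.8]
93 [-137.  231.] [3.  5.8]
96 [-144.  230.] [2.9 5.9]
99 [-150.  229.] [2.9 6.1]
102 [-157.  228.] [2.6 6.3]
105 [-164.  226.] [2.3 6.4]
108 [-170.  224.] [1.9 6.5]
111 [-177.  222.] [1.6 6.6]
114 [-183.  219.] [1.2 6.7]
117 [-189.  216.] [0.9 6.7]
```

View pics/w5.png

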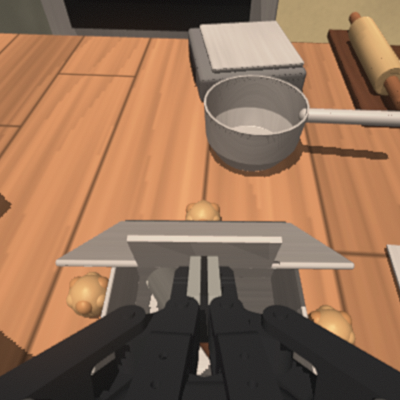

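The lid is around 45° with the tip against the tab's underside. I continue, slower near upright.

Call:
servo_tool(
  moves=[
    [[7,0,2,0,0,0,0],[7,0,2.5,0,0,0,0],[7,0,3,0,0,0,0],[6.5,0,3.5,0,0,0,0],[6.5,0,3.5,0,0,0,0],[6,0,4,0,0,0,0],[6,0,4.5,0,0,0,0],[5.5,0,4.5,0,0,0,0],[5,0,5.5,0,0,0,0],[4.5,0,5.5,0,0,0,0]],
  ],
)

```text
time: 12.18
tool_pos: [0.5775, 0.1955, 0.2197]
tool_rot: [-0.349, 0.6, 0.642, 0.326]
contact_force: [1.2, -0.1, 2.4]
gripper_width: 0.003
grasp_force: 0.7
```

Call:
servo_tool(
  moves=[
    [[2,0,3,0,0,0,0],[2,0,3,0,0,0,0],[2,0,3,0,0,0,0],[2,0,3,0,0,0,0],[1.5,0,3,0,0,0,0],[1.5,0,3,0,0,0,0],[1,0,3,0,0,0,0],[1,0,3,0,0,0,0],[1,0,3,0,0,0,0],[1,0,3,0,0,0,0]],
  ],
)

```text
time: 13.42
tool_pos: [0.5754, 0.2283, 0.2158]
tool_rot: [-0.349, 0.6, 0.642, 0.326]
contact_force: [-0.5, 0.4, 0.1]
gripper_width: -0.003
grasp_force: 0.0
```

```bash
python3 -c "
from h import *
s,M=st()
w=grab('wrist');np.savez('w6.npz',im=w['image'])
for th in (80,90,100,112):
  t=np.radians(th)
  for r,z in((130,0),(153,21)):
    f=-130+r*np.cos(t)-z*np.sin(t);zz=100.5+r*np.sin(t)+z*np.cos(t)
    q=[C0+N*f/1e3+H*h/1e3 for h in((-80,80) if z==0 else (-35,35))]
    print(th,r,[proj(w,[*k,zz/1e3]).round() for k in q])
g=cv2.cvtColor(w['image'],cv2.COLOR_BGR2GRAY)
for u in(180,240,340,380): print(u,[(i,int(x)) for i,x in enumerate(np.diff(g[:,u].astype(int))) if abs(x)>18])
"
```

```text
t 13.43 tcp [0.5754 0.2283 0.2158] fhz [-141.7   -0.7  215.8] F [-0.5  0.4  0.1] w -0.0 j [-0.15  0.1   1.8   0.96  1.57 -0.39]
tip fhz [-128.3   -0.7  224.6] tilt 33.0 z.h -0.002 y [ 0.998  0.068 -0.   ]
80 130 [array([103., 316.]), array([464., 316.])]
80 153 [array([199., 252.]), array([369., 253.])]
90 130 [array([118., 268.]), array([450., 269.])]
90 153 [array([209., 204.]), array([359., 204.])]
100 130 [array([133., 232.]), array([434., 232.])]
100 153 [array([218., 174.]), array([349., 174.])]
112 130 [array([151., 203.]), array([417., 204.])]
112 153 [array([228., 155.]), array([340., 155.])]
180 [(48, 27), (49, 23), (65, 28), (66, 36), (112, -26), (114, 26), (251, 20), (255, -27), (256, -38), (317, -19), (318, -26), (359, 32), (360, 44), (361, 31), (367, -35), (368, -42), (369, -33)]
240 [(50, 24), (51, 22), (67, 33), (68, 37), (193, 19), (256, -36), (257, -32), (309, -32)]
340 [(53, 29), (54, 41), (55, 25), (109, -21), (110, -39), (111, -42), (112, -19), (113, 25), (114, 34), (125, 26), (126, 43), (128, -31), (157, 20), (158, 23), (177, 21), (256, -20), (257, -41), (258, -25), (312, -19), (313, -35)]
380 [(51, -32), (52, -41), (65, 69), (66, 65), (72, -35), (73, -29), (106, -31), (107, -35), (108, -37), (109, -19), (110, 27), (111, 35), (138, 54), (139, 47), (141, -47), (142, -21), (196, 24), (198, -19), (199, -52), (200, -38), (225, 26), (226, 37), (252, 24), (253, 22), (257, -25), (258, -33), (259, -19), (313, -29), (314, -23), (355, 21), (362, -27), (363, -24)]
```

Call:
servo_tool(
  moves=[
    [[1.5,0,3,0,0,0,0],[1.5,0,3,0,0,0,0],[1.5,0,3,0,0,0,0],[1.5,0,3,0,0,0,0],[1.5,0,3,0,0,0,0],[1.5,0,3,0,0,0,0],[1.5,0,3,0,0,0,0]],
  ],
)

```text
time: 14.35
tool_pos: [0.5739, 0.2516, 0.2134]
tool_rot: [-0.349, 0.6, 0.642, 0.326]
contact_force: [0.2, 0.4, -0.4]
gripper_width: 0.0
grasp_force: 0.0
```

Call:
servo_tool(
  moves=[
    [[1,0,3,0,0,0,0],[1,0,3,0,0,0,0],[1,0,3,0,0,0,0],[1,0,3,0,0,0,0],[1,0,3,0,0,0,0],[1,0,2,0,0,0,0],[0,0,0,0,0,0,0]],
  ],
)

```text
time: 15.22
tool_pos: [0.5726, 0.2691, 0.2092]
tool_rot: [-0.349, 0.6, 0.642, 0.326]
contact_force: [0.4, 0.3, 0.2]
gripper_width: -0.001
grasp_force: 0.0
```

```bash
python3 -c "
from h import *
s,M=st()
w=grab('wrist');
for th in (95,100,105,112):
  t=np.radians(th)
  for r,z in((130,0),(153,21)):
    f=-130+r*np.cos(t)-z*np.sin(t);zz=100.5+r*np.sin(t)+z*np.cos(t)
    q=[C0+N*f/1e3+H*h/1e3 for h in((-80,80) if z==0 else (-35,35))]
    print(th,r,[proj(w,[*k,zz/1e3]).round() for k in q])
g=cv2.cvtColor(w['image'],cv2.COLOR_BGR2GRAY)
r=np.abs(np.diff(g[:,240:340].astype(int),axis=0)); m=np.median(np.diff(g[:,235:345].astype(int),axis=0),1)
print([(i,int(x)) for i,x in enumerate(m) if abs(x)>6])
for a,b in((130,200),(370,430)):
  m=np.median(np.diff(g[:,a:b].astype(int),axis=0),1);print(a,[(i,int(x)) for i,x in enumerate(m) if abs(x)>6])
"
```

```text
t 15.22 tcp [0.5726 0.2691 0.2092] fhz [-182.6   -0.9  209.2] F [0.4 0.3 0.2] w -0.0 j [-0.09  0.1   1.81  0.98  1.51 -0.37]
tip fhz [-169.1   -0.8  217.9] tilt 33.0 z.h -0.002 y [ 0.998  0.069 -0.   ]
95 130 [array([ 88., 325.]), array([479., 326.])]
95 153 [array([197., 250.]), array([371., 250.])]
100 130 [array([100., 300.]), array([468., 301.])]
100 153 [array([204., 229.]), array([364., 229.])]
105 130 [array([111., 279.]), array([457., 280.])]
105 153 [array([210., 213.]), array([358., 213.])]
112 130 [array([126., 257.]), array([442., 257.])]
112 153 [array([218., 197.]), array([350., 198.])]
[(55, 17), (56, 18), (192, 28), (193, 34), (249, -17), (250, -34), (252, 30), (254, -22), (255, -19)]
130 [(51, 13), (52, 23), (53, 7), (71, 19), (72, 26), (120, -9), (121, -14), (122, -13), (123, 15), (124, 18), (249, 22), (250, 18), (252, -15), (253, -24), (254, -11)]
370 [(53, -17), (54, -34), (55, -23), (67, 27), (68, 62), (69, 33), (79, -15), (80, -33), (81, -9), (189, 13), (190, 10), (220, -10), (250, 12), (251, 34), (252, 20), (254, -7), (255, -22), (256, -18)]
```

The lid edge (row ~252) and tab (row ~193) match the 112° prediction, so the lid rests on its stop. I retract, go round behind the sieve and re-orient near vertical with the fingers part-open for a two-point push.

Call:
servo_tool(
  moves=[
    [[0,0,-30,0,0,0,0],[0,0,-50,0,0,0,0],[0,0,-50,0,0,0,0],[0,0,-50,0,0,0,0],[-31,11,-30,0,0,0,0],[-31,11,-30,0,0,0,0],[-31,11,-30,0,0,0,0],[-32,12,-30,0,0,0,0],[-32,12,-30,0,0,0,0],[-32,12,-30,0,0,0,0]],
  ],
)

```text
time: 16.52
tool_pos: [0.6696, -0.1318, 0.2463]
tool_rot: [-0.349, 0.6, 0.642, 0.326]
contact_force: [1.1, 0.9, 1.2]
gripper_width: -0.003
grasp_force: 0.0
```

Call:
servo_tool(
  moves=[
    [[0,0,0,0,-10,0,40],[0,0,0,0,-10,0,40],[0,0,0,0,-10,0,40],[0,0,0,0,-10,0,40],[0,0,0,0,-2,0,40],[0,0,0,0,0,0,40]],
  ],
)

```text
time: 17.27
tool_pos: [0.669, -0.13, 0.2464]
tool_rot: [-0.096, 0.676, 0.725, 0.089]
contact_force: [0.4, 0.1, -1.0]
gripper_width: 0.466
grasp_force: 0.0
```

```bash
python3 -c "
from h import *
s,M=st()
f=grab('top');g=f['image']
hsv=cv2.cvtColor(g,cv2.COLOR_BGR2HSV)
print('sieve',fhz([.662,-.045,.05]).round(),'g',fhz([.753,-.205,.05]).round(),'y',fhz([.561,-.189,.05]).round())
w=grab('wrist')
p=np.array(s['tool_pos'])
print('tip px pred', [proj(w,p+M[:,2]*a+M[:,0]*.011+M[:,1]*y).round() for a in(-.03,-.02,-.01,.0,.014) for y in(-.02,.02)])
gg=cv2.cvtColor(w['image'],cv2.COLOR_BGR2GRAY)
sub=gg[215:330:4,200:370:5]
for i,r in enumerate(sub): print(215+4*i,' '.join('%3d'%v for v in r))
"
```

```text
t 17.27 tcp [ 0.669  -0.13    0.2464] fhz [222.   69.  246.4] F [ 0.4  0.1 -1. ] w 0.47 j [-0.4   0.23  1.39  0.23  1.64 -0.47]
tip fhz [226.2  69.1 261.9] tilt 74.9 z.h -0.001 y [ 0.998  0.069 -0.001]
sieve [137.  68.  50.] g [302. 148.  50.] y [274. -43.  50.]
tip px pred [array([237., 271.]), array([328., 271.]), array([240., 260.]), array([325., 260.]), array([243., 251.]), array([323., 251.]), array([245., 243.]), array([320., 243.]), array([248., 233.]), array([318., 233.])]
215 108 133 136 156 169 163 162 163 170 169 170 163 167  84  80  83  84  82  98 169 169 167  85  77  78  75  66  58  72  73  69  66  70  71
219  92  74  81  89  92 165 161 164 170 170 169 162 165 161 154  81  83  79  78  80 156 168 168  73  76  75  65  58  73  76  69  66  69  71
223  89  89  87  89  86  79 147 164 170 170 170 163 166 161 165 171 118  80  78  83  83  92 160  76  78  76  62  60  71  74  70  66  69  71
227 194  89  88  89  86  83  80 167 171 169 171 164 167 160 165 170 168 156  83  83  83  83  76 133  76  75  61  62  74  76  69  65  69  70
231 213 232 144  87  88  84  82  82 171 168 169 163 16
[... 2745 characters left out ...]

311  47  52  36  36  35  36  38  34  77 163 158 164 157 161 164 166 163 168 169 168 166 161 150 158 146  49  23  22  25  24  26  23  24  26
315  36  34  36  33  35  34  37  34 132 163 158 162 158 161 163 164 163 167 170 168 165 159 150 157 136  92  23  21  28  23  23  23  22  22
319  35  33  34  34  34  32  35  32 156 162 159 162 156 159 163 165 163 168 169 167 167 158 149 157 151 142  22  22  24  23  26  22  23  22
323  33  31  33  33  33  34  36  32 164 160 158 163 157 160 162 165 164 168 169 167 165 159 150 155 151  93  50  25  24  27  24  24  23  23
327  29  31  32  34  33  33  37  29 162 161 158 160 158 160 163 164 164 168 169 168 165 157 150 155 149  96  97  25  21  24  24  21  24  22
```

Call:
servo_tool(
  moves=[
    [[-13,0,48,0,0,0,40],[-13,0,48,0,0,0,40],[-13,0,48,0,0,0,40],[-11,0,42,0,0,0,40],[0,0,0,0,0,0,40]],
  ],
)

```text
time: 18.0
tool_pos: [0.665, -0.13, 0.0478]
tool_rot: [-0.101, 0.678, 0.723, 0.087]
contact_force: [-0.5, 0.6, -0.8]
gripper_width: 0.474
grasp_force: 0.0
```

Call:
servo_tool(
  moves=[
    [[-3,0,10,0,0,0,40],[-3,0,10,0,0,0,40],[-3,0,10,0,0,0,40],[0,0,0,0,0,0,40]],
  ],
)

```text
time: 18.5
tool_pos: [0.6687, -0.1311, 0.022]
tool_rot: [-0.096, 0.677, 0.725, 0.089]
contact_force: [-0.6, -0.3, -0.5]
gripper_width: 0.462
grasp_force: 0.0
```

```bash
python3 -c "
from h import *
s,M=st()
"
```

```text
t 18.5 tcp [ 0.6687 -0.1311  0.022 ] fhz [223.2  68.7  22. ] F [-0.6 -0.3 -0.5] w 0.46 j [-0.4   0.42  1.54  0.24  1.31 -0.55]
tip fhz [227.3  68.7  37.5] tilt 75.0 z.h -0.002 y [ 0.998  0.068 -0.001]
```

Call:
servo_tool(
  moves=[
    [[-1,0,5,0,0,0,40],[-1,0,5,0,0,0,40],[-1,0,5,0,0,0,40],[0,0,0,0,0,0,40]],
  ],
)

```text
time: 19.0
tool_pos: [0.6687, -0.1301, 0.0068]
tool_rot: [-0.096, 0.677, 0.725, 0.089]
contact_force: [-0.9, 0.6, 0.4]
gripper_width: 0.464
grasp_force: 0.0
```

Call:
servo_tool(
  moves=[
    [[8,0,2,0,0,0,40],[8,0,2,0,0,0,40],[5,0,1.5,0,0,0,40],[5,0,1,0,0,0,40],[5,0,1.5,0,0,0,40],[5,0,1,0,0,0,40],[5,0,1.5,0,0,0,40],[5,0,1.5,0,0,0,40],[5,0,1.5,0,0,0,40],[5,0,1,0,0,0,40]],
  ],
)

```text
time: 20.25
tool_pos: [0.6653, -0.0724, 0.0081]
tool_rot: [-0.095, 0.677, 0.725, 0.089]
contact_force: [0.2, -0.8, -0.6]
gripper_width: 0.465
grasp_force: 0.6
```

```bash
python3 -c "
from h import *
s,M=st()
f=grab('side');a=grab('top')
def W(ff,h,z): q=C0+N*ff/1000+H*h/1000; return [q[0],q[1],z/1000]
b=f['image'][100:340,150:420];cv2.imwrite('pics/s9.png',cv2.resize(b,None,fx=2,fy=2))
cv2.imwrite('pics/m9.png',np.hstack([cv2.resize(b,None,fx=1.6,fy=1.6),cv2.resize(a['image'][150:270,180:350],(384,384))[:,:368]]))
"
```

```text
t 20.25 tcp [ 0.6653 -0.0724  0.0081] fhz [164.4  69.1   8.1] F [ 0.2 -0.8 -0.6] w 0.47 j [-0.33  0.4   1.6   0.25  1.26 -0.49]
tip fhz [168.5  69.1  23.6] tilt 75.0 z.h -0.0 y [0.998 0.068 0.   ]
```

Light drag force shows that the sieve is being pushed. I continue.

Call:
servo_tool(
  moves=[
    [[5,0,1.5,0,0,0,40],[5,0,1.5,0,0,0,40],[5,0,1,0,0,0,40],[5,0,1.5,0,0,0,40],[5,0,1.5,0,0,0,40],[5,0,1,0,0,0,40],[5,0,1.5,0,0,0,40],[5,0,1.5,0,0,0,40],[5,0,1,0,0,0,40],[4,0,1,0,0,0,40]],
  ],
)

```text
time: 21.6
tool_pos: [0.6616, -0.0217, 0.008]
tool_rot: [-0.096, 0.677, 0.725, 0.089]
contact_force: [-0.1, -1.2, -0.7]
gripper_width: 0.469
grasp_force: 0.7
```

Call:
servo_tool(
  moves=[
    [[2,0,0.5,0,0,0,40],[2,0,0.5,0,0,0,40],[2,0,0.5,0,0,0,40]],
  ],
)

```text
time: 21.98
tool_pos: [0.6612, -0.0158, 0.0081]
tool_rot: [-0.096, 0.677, 0.725, 0.089]
contact_force: [-0.1, -1.4, -0.8]
gripper_width: 0.47
grasp_force: 0.6
```

Call:
servo_tool(
  moves=[
    [[2,0,0.5,0,0,0,40],[2,0,0.5,0,0,0,40]],
  ],
)

```text
time: 22.22
tool_pos: [0.661, -0.0117, 0.0083]
tool_rot: [-0.095, 0.677, 0.725, 0.089]
contact_force: [-0.6, -1.0, -0.8]
gripper_width: 0.466
grasp_force: 0.5
```

Call:
servo_tool(
  moves=[
    [[1,0,0.5,0,0,0,40],[1,0,0,0,0,0,40]],
  ],
)

```text
time: 22.48
tool_pos: [0.6609, -0.0097, 0.0084]
tool_rot: [-0.095, 0.677, 0.725, 0.089]
contact_force: [0.3, -1.1, 0.0]
gripper_width: 0.47
grasp_force: 0.5
```

Call:
servo_tool(
  moves=[
    [[1,0,0.5,0,0,0,40],[1,0,0,0,0,0,40]],
  ],
)

```text
time: 22.72
tool_pos: [0.661, -0.0085, 0.0084]
tool_rot: [-0.095, 0.677, 0.725, 0.089]
contact_force: [0.4, -4.9, -1.8]
gripper_width: 0.473
grasp_force: 2.3
```

Call:
servo_tool(
  moves=[
    [[1,0,0.5,0,0,0,40],[1,0,0,0,0,0,40]],
  ],
)

```text
time: 22.98
tool_pos: [0.6614, -0.0082, 0.0085]
tool_rot: [-0.093, 0.677, 0.725, 0.088]
contact_force: [1.1, -10.5, -1.5]
gripper_width: 0.472
grasp_force: 4.4
```

The force rises to 10 N with the motion stopped, so the hoop is against the wall. I back off and rise.

Call:
servo_tool(
  moves=[
    [[-2,0,-0.5,0,0,0,40],[-5,0,-1.5,0,0,0,40],[-15,0,-4,0,0,0,40],[-20,0,-5,0,0,0,40],[0,0,-40,0,0,0,40],[0,0,-60,0,0,0,40],[0,0,-60,0,0,0,40],[0,0,-60,0,0,0,40],[-40,0,-40,0,0,0,40],[-50,0,-20,0,0,0,40],[-50,0,0,0,0,0,40],[0,0,0,0,0,0,40]],
  ],
)

```text
time: 24.48
tool_pos: [0.6766, -0.2607, 0.2401]
tool_rot: [-0.096, 0.679, 0.723, 0.089]
contact_force: [-0.5, 0.6, -1.0]
gripper_width: 0.468
grasp_force: 0.0
```

```bash
python3 -c "
from h import *
s,M=st()
f=grab('side');a=grab('top')
def W(ff,h,z): q=C0+N*ff/1000+H*h/1000; return [q[0],q[1],z/1000]
p=proj(a,W(50,68,50));print('expect rim centre top px',p.round(1),'crop',((p-[180,150])*384/120).round())
cv2.imwrite('pics/fin.png',np.hstack([cv2.resize(f['image'][100:340,180:390],(336,384)),cv2.resize(a['image'][150:270,180:320],(448,384))]))
"
```

```text
t 24.48 tcp [ 0.6766 -0.2607  0.2401] fhz [353.   67.9 240.1] F [-0.5  0.6 -1. ] w 0.47 j [-0.56  0.36  1.24  0.21  1.69 -0.61]
tip fhz [357.2  67.9 255.6] tilt 74.9 z.h -0.002 y [ 0.998  0.063 -0.003]
expect rim centre top px [275.  197.7] crop [304. 153.]
```

View pics/fin.png

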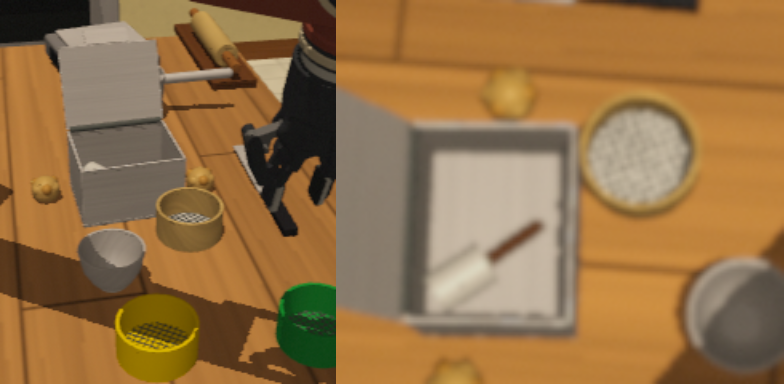

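The final view shows the lid leaning back open. The sieve rim centre is at crop (304,152) against an expected (304,153), touching the front wall, and the bowl and other things are in place. I hand it in.

```bash
python3 -c "
from plant import manip
print(manip.job_done())"
```

```text
the job is handed in; nothing more can be done
None
```

The job is handed in at about 24.5 s: the lid is open and leaning on its stop, and the sieve rests against the box's front wall. The first lift missed the tab without contact and was redone. I did not see the lid's last bit of travel, when it left the fingertip just past upright and fell back to the stop.

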